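# Swing the bench magnifier over the carded coin

## Robot

A 6-joint arm with a two-finger parallel gripper is mounted at the origin on the work surface. World frame = base frame: x ahead of the robot, y to its left, z up, the work surface at z = 0. Lengths are in m, angles in degrees, forces in N, time in s.
With the tool pointing down it reaches from about 0.35 to 0.875 m from the base axis. Payload 4.2 kg.
Tool frame: the origin (TCP) lies on the centre line of the jaws, within the pads' length; the fingertips stand 19 mm ahead of it and the grasp point (between the pads) is the TCP; z points along the fingers, y is the line along which they close (so a half turn about z gives the same grasp; the last joint's range is limited). The gripper opens to 87 mm and grips with 3 to 60 N. Pads are 19 mm wide; open, the fingers measure 117 mm over their backs; the gripper's body (75 mm by 190 mm) begins 51 mm behind the grasp point.
Start: joints at [84.087, 22.042, 0.453, 0, -68.411, -14.817], TCP at [0.221, 0.585, 0.242] pointing down, gripper open.
Joint ranges: [-179.83, 179.83], [-69.29, 118.12], [-61.27, 80.66], [-181.25, 117.63], [-171.15, -9.14], [-177.46, 177.46]. Speed limits (degrees/s): [159.86, 159.86, 180, 180, 180, 180].

## Interface

Orientations are given as a 3x3 rotation matrix whose columns are the frame's x, y, z axes.
In Python, from station import sense, capture, finish_job, search_frame, masks_of gives the robot as it stands.
- The arm moves only by the tool drive_tool, never from a script. Its argument "rows" is a list of rows, each a list of 7 numbers: the opening in per cent of the stroke, from 0 (shut) to 100 (fully open), then the shift along the world's x, y, z in mm, then the turn, a rotation vector about the world's x, y, z in rad. In form: [[fingers, dx, dy, dz, wx, wy, wz], ...]. A call has 1 to 5 rows; each row shifts and turns the commanded pose from where the row before left it; what a row does not reach is not made up. A row lasts 1/12 s, in which the tool goes at most 41.7 mm and 7.16 degrees, less where a joint would pass 70% of its speed; a pose out of reach is approached as far as the arm can. A call is refused whole if a number of a shift passes 41.7 or a number of a turn 0.125, either way. A call with a gripper value outside its range is refused whole. The fingers move at their own pace and stop on an object; the grip force is fixed at half the most. Time passes only in rows, so rows that do not move let the fingers close. It gives the time, the measured TCP pose, the force, the opening and the grip force at its end, in the units of the state.
- sense(): the state, without advancing time (a new reading comes with each control period).
- capture(name): name is "scene" or "top" or "wrist"; returns a dict with "frame" (384x512x3 uint8, red, green, blue), "z_map" (384x512 float32, m along the optical axis (not along the pixel's ray), 0 where there is no reading), "fx", "fy", "cx", "cy" (pixels), "R" (3x3) and "t" (3): a world point X has camera coordinates R X + t; the wrist camera has in their place "T_tool_cam" (4x4, takes a point from camera to tool coordinates, whose origin is the TCP and whose axes are the flange's). Camera axes: x right, y down, z forward; pixel columns grow to the right and rows downward; lengths in m; the calibration is good to about 2 mm. A picture is of the moment at which its call begins: read the wrist's pose just before it.
- finish_job(): hands the job in; it is judged then, once.
Trained networks look in a picture, given as the dict that the camera call returned (one of the last four; its "shot" number tells which), for a name from the list of things; names that differ only in an ending like _2 or _b are one class to them, and where a whole thing is asked for, a point or a joint stands for the part that bears it (a point fixed in the world has none). Each returns a list of dicts, best first, with "p" (0 to 1); they miss things now and then, are a little off and sometimes report something else, mostly with a low value. They report only what shows in the picture. A call takes as long as a camera call. They do not tell look-alikes from the thing itself.
- search_frame(label, picture): "xy" ([column, row] in pixels, amid what is visible of it).
- masks_of(label, picture): "region" (384x512 bool, what is visible of it) and "xy" ([column, row] in pixels, amid what is visible of it).
The state is a dict: "time_s": time; "joints": joint angles; "joint_velocities": joint speeds; "effort": joint torques, N m; "tcp_pos": TCP position; "ee_rot": TCP orientation; "wrist_force": force on the tool from outside, world axes, zero at the start; "moment": the same for the moment, N m; "gripper_width": opening from 0.0 (shut) to 1.0 (fully open); "gripper_force": force on a finger pad.
Only numpy, scipy, OpenCV 4.12 (cv2) and the standard library are available. Lean on these libraries where they do the work, as an engineer would, in place of code of your own. Each camera call takes 0.05 s, during which the arm holds its last target. There are 200 camera calls.

## Task

Bring the bench magnifier over the coin in the square card holder by pushing the magnifier's swinging boom gently round its post with a finger, so that the holder sits centred under the lens. Keep your fingers off the glass and leave the coins and the coin tube where they are.

Things in the scene. Friction and masses are not known exactly. Their poses are not given: they have to be found in the camera images.
- boom (a joint): swivel of the magnifier's boom about the upright post, rad, limits -1.25 to 1.25. 0 = boom along the stand's own -x axis; positive turns the boom counter-clockwise seen from above (lens goes to the stand's -y side). The swivel is stiff with a constant friction of 0.30 N m plus a viscous drag of 0.12 N m per rad/s, so it stays where it is left; a push of about 2 to 4 N on the rod moves it.
- pivot (a point): point on the axis of the upright post at the height of the boom's centre line, 148 mm above the table; its axes are the stand's. The stand is fixed: grey cast base 140 mm in diameter and 22 mm high, steel post 16 mm in diameter whose top is 172 mm above the table. The boom's swivel collar round the post is 32 mm in diameter and 30 mm high, with a friction knob reaching 42 mm from the axis on the side away from the lens.
- rod_mid (a point): point on the centre line of the boom's bare round steel rod, 80 mm from the post axis, 148 mm above the table; it turns with the boom, whose +x axis points from the lens to the post. The rod is 12 mm in diameter and horizontal, bare from 16 to 146 mm from the post axis; then a rod end 18 mm in diameter out to the rim at 165 mm. Nothing stands under the rod except, near the post, the 70 mm radius base.
- lens_centre (a point): centre of the round lens at the boom's end, 220 mm from the post axis, 148 mm above the table. It sits in a black rim 110 mm in outer and 94 mm in inner diameter, 16 mm high (140 to 156 mm above the table); the rim may be pushed like the rod. The glass inside it, 93 mm in diameter and 10 mm thick at the middle, lies within the rim's height and is not to be touched.
- mat: fixed white foam mat, 210 x 460 x 4 mm, on the robot's side of the stand, carrying the four coins; origin at the centre of its underside.
- holder: the target: brown square card coin holder 50 x 50 x 4 mm with a brass coin in its middle, lying loose on the mat about 220 mm (give or take 9 mm) from the post axis, its top 8 mm above the table; origin at the centre of its underside, z up. It is the only square thing on the mat.
- capsule: bystander: round clear capsule 46 mm in diameter, 6 mm high, with a copper coin inside, loose on the mat; origin at the centre of its underside.
- scalloped_coin: bystander: bare silvery coin with a scalloped edge, 39 mm across, 3 mm thick, loose on the mat; origin at the centre of its underside.
- round_coin: bystander: bare plain round coin 31 mm in diameter, 3 mm thick, loose on the mat; origin at the centre of its underside.
- coin_tube: bystander: clear coin tube with white cap standing loose on the table on the +y side of the stand, 41 mm in diameter, 95 mm high; origin at the centre of its underside.
Not all that is in view belongs to the job. What is shaped like the holder but green is not meant.

How it is judged:
By the outcome, as a careful person would: the job done as asked, in the order asked, and still so for the second after the job is handed in, with the robot touching nothing.
It also fails if it takes over 45 s, if anything falls off the work surface, if the arm or the gripper's body presses on something with over 40 N, if the wrist force passes 120 N, or if a joint passes its speed limit or range.

## Working session

There is one attempt and no reset: what is moved stays moved. The work goes in short steps, Python scripts to look and compute and a tool call to move; the robot and the scene stay as the last step left them, time stands still between calls to the robot, and variables do not carry over. Pictures are saved under pics/ and viewed, at most 10 in all, crops included, and the job is handed in when it is done.

Besides the shell and the picture viewer there is one more tool, called after "Request:" as name(argument=value, ...) on one line, values as JSON. drive_tool: Moves the arm, as the interface text tells. Its arguments: {"type":"object","properties":{"rows":{"type":"array"}},"required":["rows"]}

```bash
mkdir -p pics; cat > h.py <<'E'
import numpy as np,cv2
from station import *
def world(p,m):
    v,u=np.nonzero(m&(p['z_map']>0)); z=p['z_map'][v,u]
    c=np.stack([(u-p['cx'])*z/p['fx'],(v-p['cy'])*z/p['fy'],z],1)
    return (c-p['t'])@np.array(p['R'])
E
python3 - <<'E'
from h import *
ims=[]
for n in('top','scene'):
    p=capture(n); ims.append(p['frame'])
    print(n,-np.array(p['R']).T@p['t'])
    for l in('holder','lens_centre','rod_mid','mat','coin_tube','capsule'):
        for r in masks_of(l,p)[:3]:
            w=world(p,r['region'])
            print(l,round(r['p'],2),np.round(r['xy']),r['region'].sum(),*( [np.round(np.median(w,0),3),np.round(np.percentile(w,2,axis=0),3),np.round(np.percentile(w,98,axis=0),3)] if len(w) else []))
    cv2.imwrite(f'pics/{n}.png',cv2.resize(p['frame'][...,::-1],(800,600)))
E
```

```text
top [0.4980949  0.02389416 0.92021398]
holder 0.92 [154. 196.] 507 [0.624 0.262 0.003] [ 0.6    0.236 -0.003] [0.65  0.289 0.006]
holder 0.82 [214. 238.] 491 [0.522 0.122 0.007] [0.498 0.098 0.003] [0.546 0.147 0.01 ]
lens_centre 0.94 [299. 274.] 3500 [ 0.445 -0.057  0.151] [ 0.386 -0.108  0.146] [ 0.682 -0.012  0.161]
rod_mid 0.63 [303. 278.] 3663 [ 0.447 -0.057  0.151] [ 0.386 -0.108  0.017] [ 0.685 -0.011  0.162]
mat 0.94 [289. 254.] 14994 [ 0.483 -0.046  0.003] [ 0.372 -0.282 -0.   ] [0.575 0.161 0.006]
coin_tube 0.58 [191. 159.] 447 [0.678 0.164 0.092] [0.664 0.149 0.001] [0.7   0.185 0.096]
capsule 0.8 [250. 263.] 274 [0.462 0.042 0.009] [0.444 0.024 0.006] [0.481 0.062 0.012]
capsule 0.6 [303. 276.] 3526 [ 0.446 -0.057  0.151] [ 0.387 -0.108  0.146] [ 0.683 -0.012  0.161]
scene [ 0.91305417 -0.19807276  0.63518846]
holder 0.79 [252. 183.] 397 [0.527 0.123 0.008] [0.501 0.099 0.005] [0.55  0.149 0.011]
holder 0.7 [332. 180.] 319 [0.624 0.267 0.004] [0.603 0.241 0.002] [0.653 0.289 0.007]
lens_centre 0.89 [158. 161.] 3328 [ 0.462 -0.058  0.152] [ 0.389 -0.108  0.141] [ 0.695 -0.011  0.163]
lens_centre 0.29 [154. 225.] 16338 [ 0.487 -0.112  0.004] [ 0.377 -0.282  0.002] [0.582 0.159 0.007]
rod_mid 0.72 [157. 159.] 3069 [ 0.46  -0.058  0.152] [ 0.39  -0.108  0.145] [ 0.695 -0.013  0.163]
mat 0.81 [153. 225.] 16233 [ 0.487 -0.112  0.004] [ 0.378 -0.282  0.002] [0.582 0.158 0.007]
coin_tube 0.96 [321. 202.] 835 [0.692 0.159 0.07 ] [ 0.653  0.15  -0.001] [0.705 0.228 0.097]
capsule 0.7 [209. 183.] 285 [0.466 0.044 0.01 ] [0.443 0.023 0.005] [0.487 0.065 0.013]
```

View pics/top.png

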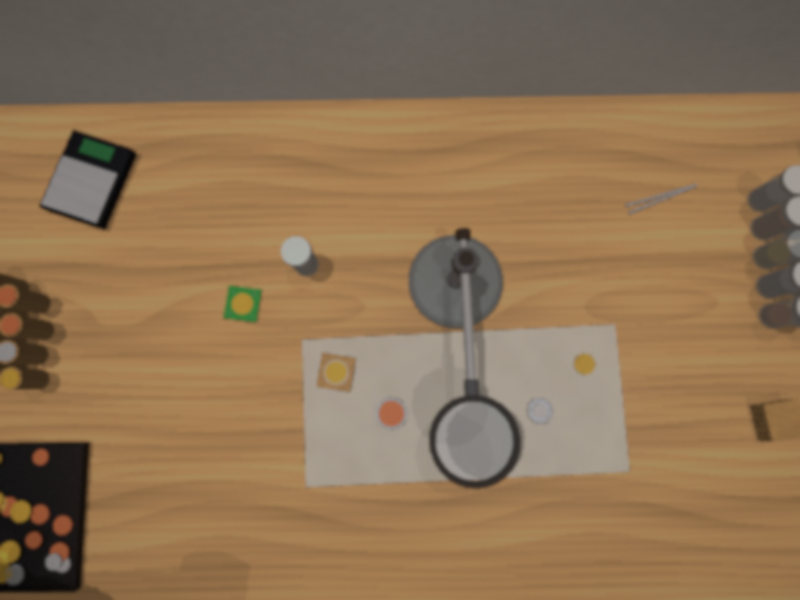

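View pics/scene.png

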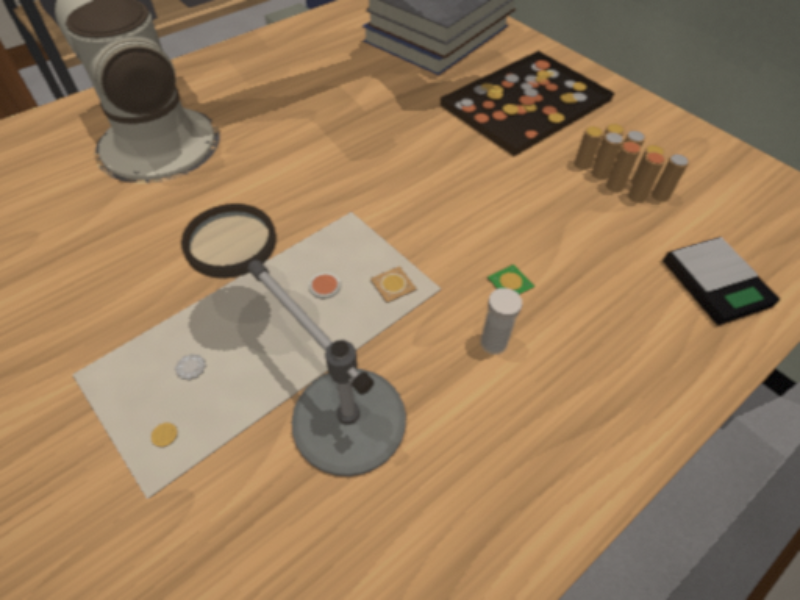

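The top view shows the brown holder at about (336,372) and its green look-alike at (242,304). The lens is at (475,441) and the post at (465,260). The boom has to swing towards +y, so I'll push from the -y side of the rod.

```bash
cat >> h.py <<'E'
from scipy.optimize import least_squares
def geom(n='top'):
    p=capture(n); W=world(p,np.ones((384,512),bool))
    b=W[(W[:,2]>.138)&(W[:,2]<.166)&(W[:,0]>.33)&(W[:,0]<.8)&(W[:,1]>-.2)&(W[:,1]<.25)]
    base=W[(W[:,2]>.017)&(W[:,2]<.027)&(W[:,0]>.55)&(W[:,0]<.8)&(W[:,1]>-.2)&(W[:,1]<.1)]
    pv=least_squares(lambda c:np.maximum(np.hypot(*(base[:,:2]-c).T)-.07,0),np.median(base[:,:2],0)).x
    (bx,by),br=cv2.minEnclosingCircle(base[:,:2].astype(np.float32))
    d=np.hypot(*(b[:,:2]-pv).T); far=b[d>.168][:,:2]
    (lx,ly),lr=cv2.minEnclosingCircle(far.astype(np.float32))
    rod=b[(d>.03)&(d<.14)][:,:2]
    h=[r for r in masks_of('holder',p)]
    H=[]
    for r in h:
        w=world(p,r['region']&(cv2.inRange(p['frame'],(0,0,0),(255,255,255))>0)); H.append((np.round(w.mean(0),4),np.round(np.array(cv2.minAreaRect(w[:,:2].astype(np.float32))[0]),4)))
    print(n,'base',pv,bx,by,br,'lens',lx,ly,lr,'dist',np.hypot(lx-bx,ly-by),'rod',rod.mean(0) if len(rod) else 0,len(rod),'H',H)
    return p
E
python3 - <<'E'
from h import *
geom('top');geom('scene')
s=sense();print(np.round(s['ee_rot'],3),s['tcp_pos'],s['wrist_force'],s['time_s'])
E
```

```text
top base [ 0.6548408  -0.05660307] 0.6521744728088379 -0.05449923127889633 0.06441084295511246 lens 0.4342757761478424 -0.05983045697212219 0.054916881024837494 dist 0.21796390520898784 rod [ 0.58679511 -0.05547302] 414 H [(array([0.6243, 0.2606, 0.0025]), array([0.6246, 0.2622])), (array([0.5218, 0.1224, 0.0069]), array([0.5218, 0.122 ]))]
scene base [ 0.65463025 -0.04885525] 0.6578009128570557 -0.052066680043935776 0.06559032946825027 lens 0.43743395805358887 -0.05825982242822647 0.05562308803200722 dist 0.22045396295359554 rod [ 0.60487849 -0.05524457] 531 H [(array([0.5251, 0.1239, 0.0084]), array([0.5222, 0.1245])), (array([0.6265, 0.2647, 0.0064]), array([0.6359, 0.2342]))]
[[ 0.935 -0.354  0.   ]
 [-0.354 -0.935 -0.   ]
 [ 0.     0.    -1.   ]] [0.22117585 0.58451436 0.24154677] [ 1.1289829   0.56334304 -0.6598462 ] 0.9
```

Request:
drive_tool(rows=[[0, 16, -34, 0, 0, 0, 0], [0, 16, -34, 0, 0, 0, 0], [0, 16, -34, 0, 0, 0, 0], [0, 16, -34, 0, 0, 0, 0], [0, 16, -34, 0, 0, 0, 0]])

```text
time_s: 1.32
tcp_pos: [0.3016, 0.4129, 0.2416]
ee_rot: [[0.935, -0.353, 0.0], [-0.353, -0.935, 0.0], [0.0, -0.0, -1.0]]
wrist_force: [0.1, 0.7, -0.8]
gripper_width: 0.708
gripper_force: 0.0
```

Request:
drive_tool(rows=[[0, 16, -34, 0, 0, 0, 0], [0, 16, -34, 0, 0, 0, 0], [0, 16, -34, 0, 0, 0, 0], [0, 16, -34, 0, 0, 0, 0], [0, 16, -34, 0, 0, 0, 0]])

```text
time_s: 1.73
tcp_pos: [0.3816, 0.2428, 0.242]
ee_rot: [[0.935, -0.353, 0.001], [-0.353, -0.935, 0.001], [0.0, -0.001, -1.0]]
wrist_force: [0.4, 0.3, -0.4]
gripper_width: 0.326
gripper_force: 0.0
```

Request:
drive_tool(rows=[[0, 16, -34, 0, 0, 0, 0], [0, 16, -34, 0, 0, 0, 0], [0, 16, -34, 0, 0, 0, 0], [0, 16, -34, 0, 0, 0, 0], [0, 16, -34, 0, 0, 0, 0]])

```text
time_s: 2.15
tcp_pos: [0.4616, 0.0728, 0.242]
ee_rot: [[0.935, -0.354, 0.001], [-0.354, -0.935, 0.0], [0.001, -0.001, -1.0]]
wrist_force: [1.4, 1.3, -0.4]
gripper_width: 0.017
gripper_force: 0.0
```

Request:
drive_tool(rows=[[0, 16, -34, 0, 0, 0, 0], [0, 16, -34, 0, 0, 0, 0], [0, 16, -34, 0, 0, 0, 0], [0, 16, -34, 0, 0, 0, 0], [0, 16, -34, 0, 0, 0, 0]])

```text
time_s: 2.57
tcp_pos: [0.5417, -0.0974, 0.2418]
ee_rot: [[0.935, -0.354, 0.001], [-0.354, -0.935, 0.0], [0.001, -0.0, -1.0]]
wrist_force: [1.3, 0.8, -0.1]
gripper_width: 0.01
gripper_force: 0.0
```

Request:
drive_tool(rows=[[0, 14, -15, 0, 0, 0, 0], [0, 0, 0, -32, 0, 0, 0], [0, 0, 0, -32, 0, 0, 0], [0, 0, 0, -32, 0, 0, 0], [0, 0, 0, 0, 0, 0, 0]])

```text
time_s: 2.98
tcp_pos: [0.5506, -0.1106, 0.1391]
ee_rot: [[0.934, -0.356, -0.014], [-0.356, -0.934, 0.001], [-0.013, 0.004, -1.0]]
wrist_force: [-0.7, -0.2, -1.2]
gripper_width: 0.007
gripper_force: 0.0
```

Request:
drive_tool(rows=[[0, 0, 5, 0, 0, 0, 0], [0, 0, 5, 0, 0, 0, 0], [0, 0, 5, 0, 0, 0, 0], [0, 0, 5, 0, 0, 0, 0], [0, 0, 5, 0, 0, 0, 0]])

```text
time_s: 3.4
tcp_pos: [0.556, -0.0845, 0.1473]
ee_rot: [[0.936, -0.353, 0.003], [-0.353, -0.936, 0.0], [0.003, -0.001, -1.0]]
wrist_force: [0.2, 0.2, 0.9]
gripper_width: 0.004
gripper_force: 0.0
```

Request:
drive_tool(rows=[[0, -1, 5.4, 0, 0, 0, 0], [0, -1, 5.4, 0, 0, 0, 0], [0, -1, 5.4, 0, 0, 0, 0], [0, -1, 5.4, 0, 0, 0, 0], [0, -1, 5.4, 0, 0, 0, 0]])

```text
time_s: 3.82
tcp_pos: [0.5509, -0.0583, 0.1461]
ee_rot: [[0.935, -0.354, 0.002], [-0.354, -0.935, -0.001], [0.002, -0.0, -1.0]]
wrist_force: [2.1, -2.6, 1.3]
gripper_width: 0.006
gripper_force: 1.6
```

Request:
drive_tool(rows=[[0, 0.5, 5.4, 0, 0, 0, 0], [0, 0.5, 5.4, 0, 0, 0, 0], [0, 0.5, 5.4, 0, 0, 0, 0], [0, 0.5, 5.4, 0, 0, 0, 0], [0, 0.5, 5.4, 0, 0, 0, 0]])

```text
time_s: 4.23
tcp_pos: [0.5524, -0.0311, 0.1454]
ee_rot: [[0.935, -0.354, -0.001], [-0.354, -0.935, -0.0], [-0.001, 0.001, -1.0]]
wrist_force: [0.6, -4.2, 1.5]
gripper_width: 0.002
gripper_force: 1.7
```

```bash
python3 - <<'E'
from h import *
p=geom('top'); cv2.imwrite('pics/t2.png',cv2.resize(p['frame'][...,::-1],(800,600)))
E
```

```text
top base [ 0.6536077  -0.05548589] 0.6781132221221924 -0.04819987714290619 0.059372927993535995 lens 0.4475440979003906 0.021873120218515396 0.05497521534562111 dist 0.24098204498182524 rod [ 0.68696507 -0.06629188] 60 H [(array([0.6252, 0.2618, 0.0026]), array([0.6252, 0.2623]))]
```

View pics/t2.png

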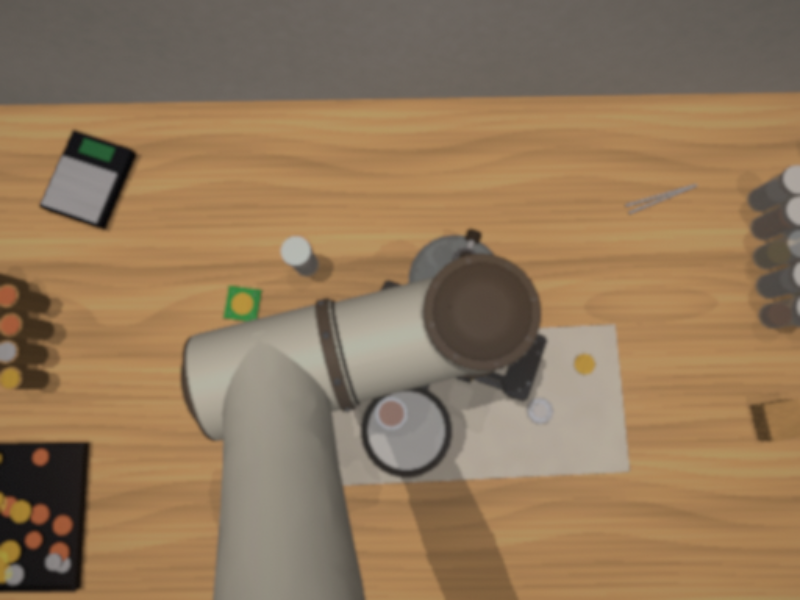

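The arm now covers the holder in this view. The lens, at (406,430), has swung about 21°, with about 33° still to go.

Request:
drive_tool(rows=[[0, 1.2, 5.1, 0, 0, 0, 0], [0, 1.5, 5.1, 0, 0, 0, 0], [0, 1.8, 4.9, 0, 0, 0, 0], [0, 2.1, 4.8, 0, 0, 0, 0], [0, 2.4, 4.7, 0, 0, 0, 0]])

```text
time_s: 4.75
tcp_pos: [0.5613, -0.0067, 0.1452]
ee_rot: [[0.935, -0.354, -0.001], [-0.354, -0.935, -0.0], [-0.001, 0.001, -1.0]]
wrist_force: [-0.6, -5.1, -0.2]
gripper_width: -0.001
gripper_force: 1.8
```

Request:
drive_tool(rows=[[0, 2.6, 4.5, 0, 0, 0, 0], [0, 2.7, 4.4, 0, 0, 0, 0], [0, 2.5, 3.8, 0, 0, 0, 0], [0, 2, 3, 0, 0, 0, 0], [0, 1.5, 2, 0, 0, 0, 0]])

```text
time_s: 5.17
tcp_pos: [0.5732, 0.0113, 0.1456]
ee_rot: [[0.935, -0.354, -0.0], [-0.354, -0.935, 0.0], [-0.0, -0.0, -1.0]]
wrist_force: [-0.4, -4.2, 0.6]
gripper_width: 0.006
gripper_force: 1.6
```

```bash
python3 - <<'E'
from h import *
geom('top');p=geom('scene'); cv2.imwrite('pics/s3.png',cv2.resize(p['frame'][...,::-1],(800,600)))
E
```

```text
top base [ 0.64703568 -0.05113219] 0.6585911512374878 -0.07024946808815002 0.06006970629096031 lens 0.5018799901008606 0.10762930661439896 0.05447584390640259 dist 0.23706380262382976 rod [ 0.67569667 -0.07868132] 87 H [(array([0.6437, 0.2686, 0.0024]), array([0.647 , 0.2654]))]
scene base [ 0.65405889 -0.04892544] 0.6568951606750488 -0.05276942998170853 0.06552041321992874 lens 0.5219062566757202 0.12411769479513168 0.05081997439265251 dist 0.22251080673701534 rod [ 0.62266508 -0.01905541] 541 H [(array([0.6254, 0.2653, 0.0051]), array([0.6328, 0.2383])), (array([0.5267, 0.1224, 0.0082]), array([0.5251, 0.1246]))]
```

View pics/s3.png

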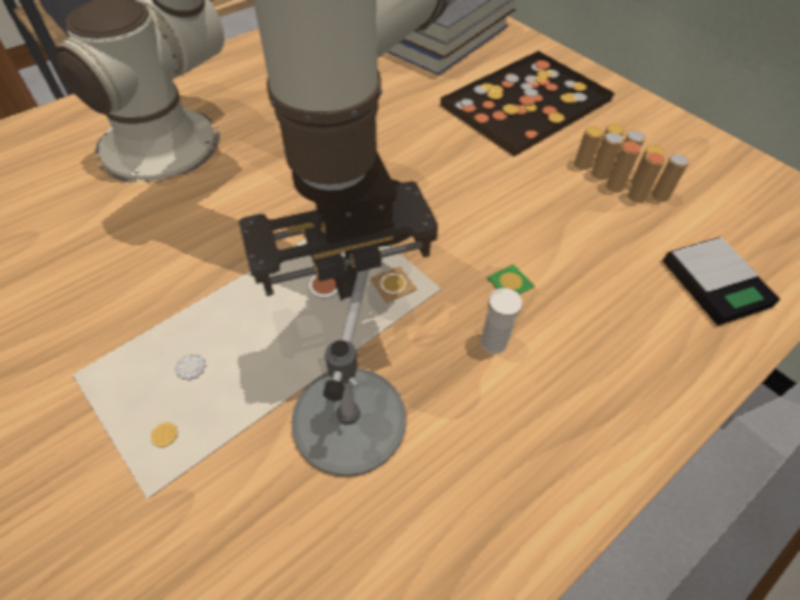

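The lens is mostly hidden by the gripper. The top view puts the boom at about 46° of the 53° needed. I'll push a little more, then back off to get a clear look.

Request:
drive_tool(rows=[[0, 1.3, 1.5, 0, 0, 0, 0], [0, 1.3, 1.5, 0, 0, 0, 0], [0, 1.3, 1.5, 0, 0, 0, 0], [0, 1, 1.2, 0, 0, 0, 0], [0, 0, 0, 0, 0, 0, 0]])

```text
time_s: 5.78
tcp_pos: [0.5782, 0.0167, 0.1456]
ee_rot: [[0.935, -0.354, 0.0], [-0.354, -0.935, 0.0], [0.0, -0.0, -1.0]]
wrist_force: [-0.9, -2.0, -0.1]
gripper_width: 0.004
gripper_force: 1.2
```

Request:
drive_tool(rows=[[0, -16, -24, 0, 0, 0, 0], [0, -8, -36, 0, 0, 0, 0], [0, 0, -40, 0, 0, 0, 0], [0, 0, -40, 0, 0, 0, 0], [0, 0, -40, 0, 0, 0, 0]])

```text
time_s: 6.2
tcp_pos: [0.5549, -0.1641, 0.1462]
ee_rot: [[0.936, -0.352, 0.003], [-0.352, -0.936, 0.001], [0.003, -0.002, -1.0]]
wrist_force: [0.7, 0.8, 0.9]
gripper_width: 0.003
gripper_force: 0.0
```

```bash
python3 - <<'E'
from h import *
p=geom('top');geom('scene'); cv2.imwrite('pics/t4.png',cv2.resize(p['frame'][...,::-1],(800,600)))
E
```

```text
top base [ 0.69355368 -0.04127439] 0.6837856769561768 -0.05500595644116402 0.05497756227850914 lens 0.5182973742485046 0.11914215236902237 0.05502112954854965 dist 0.24023726217061048 rod [ 0.66715888 -0.06913735] 159 H [(array([0.6256, 0.2611, 0.0027]), array([0.6259, 0.2615]))]
scene base [ 0.66104064 -0.05675142] 0.6569446921348572 -0.052904680371284485 0.06607647240161896 lens 0.5213799476623535 0.11918555200099945 0.05668233335018158 dist 0.21907270031165885 rod [ 0.62443648 -0.01216464] 460 H [(array([0.5257, 0.1226, 0.0085]), array([0.554, 0.103])), (array([0.6256, 0.2656, 0.0047]), array([0.6314, 0.2352]))]
```

View pics/t4.png

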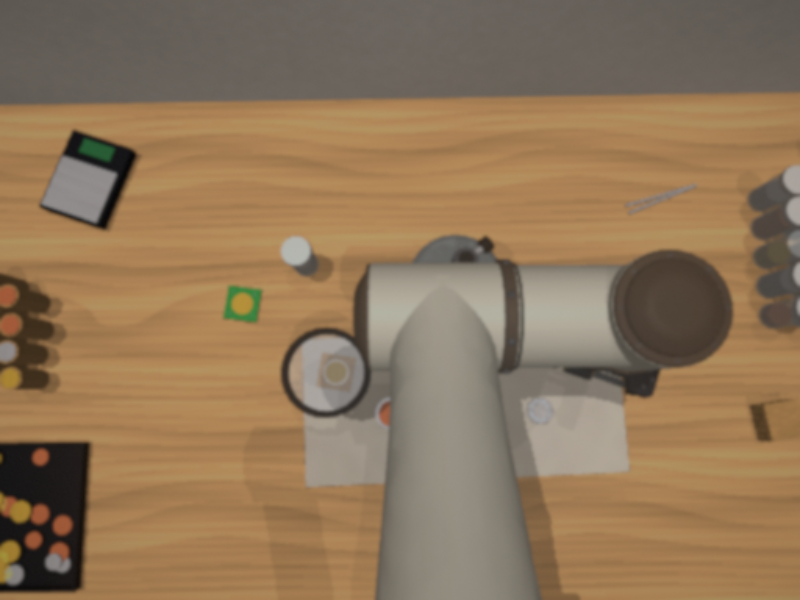

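The lens circle at (326,372) is now just short of the holder at (336,372). Both cameras give about 4.5 mm at the lens, which is about 2.2 mm at the finger's contact.

Request:
drive_tool(rows=[[0, 0, 40, 0, 0, 0, 0], [0, 0, 40, 0, 0, 0, 0], [0, 0, 40, 0, 0, 0, 0], [0, 8, 30, 0, 0, 0, 0], [0, 10, 15, 0, 0, 0, 0]])

```text
time_s: 6.82
tcp_pos: [0.5719, 0.0066, 0.1462]
ee_rot: [[0.937, -0.349, 0.002], [-0.349, -0.937, 0.001], [0.001, -0.002, -1.0]]
wrist_force: [0.5, -0.3, 0.0]
gripper_width: 0.006
gripper_force: 0.0
```

Request:
drive_tool(rows=[[0, 3, 8, 0, 0, 0, 0], [0, 2, 5, 0, 0, 0, 0], [0, 1.3, 2.3, 0, 0, 0, 0], [0, 1.2, 1.4, 0, 0, 0, 0], [0, 0, 0, 0, 0, 0, 0]])

```text
time_s: 7.23
tcp_pos: [0.5786, 0.0171, 0.1453]
ee_rot: [[0.935, -0.355, -0.002], [-0.355, -0.935, -0.0], [-0.002, 0.001, -1.0]]
wrist_force: [-2.4, -0.1, 1.1]
gripper_width: 0.005
gripper_force: 1.2
```

Request:
drive_tool(rows=[[0, -16, -24, 0, 0, 0, 0], [0, -8, -36, 0, 0, 0, 0], [0, 0, -40, 0, 0, 0, 0], [0, 0, -40, 0, 0, 0, 0], [0, 0, -40, 0, 0, 0, 0]])

```text
time_s: 7.65
tcp_pos: [0.5551, -0.1641, 0.1459]
ee_rot: [[0.935, -0.355, 0.002], [-0.355, -0.935, 0.0], [0.002, -0.001, -1.0]]
wrist_force: [0.2, -0.1, 0.3]
gripper_width: 0.005
gripper_force: 0.0
```

```bash
python3 - <<'E'
from h import *
p=geom('top');geom('scene'); cv2.imwrite('pics/t5.png',cv2.resize(p['frame'][200:280,170:260,::-1],(720,640))[:600])
E
```

```text
top base [ 0.69542372 -0.04289146] 0.6827391386032104 -0.055070262402296066 0.05501862242817879 lens 0.5194249749183655 0.12003730982542038 0.055123284459114075 dist 0.23944556356626295 rod [ 0.66746645 -0.06930259] 160 H [(array([0.6239, 0.2603, 0.0026]), array([0.6243, 0.2613]))]
scene base [ 0.65997984 -0.05831938] 0.6572664976119995 -0.05276557058095932 0.0649629607796669 lens 0.5225598812103271 0.11955273896455765 0.05722188577055931 dist 0.21872236352739952 rod [ 0.62304785 -0.01486389] 476 H [(array([0.5263, 0.124 , 0.0081]), array([0.5228, 0.1257])), (array([0.6256, 0.266 , 0.0046]), array([0.6317, 0.2352]))]
```

View pics/t5.png

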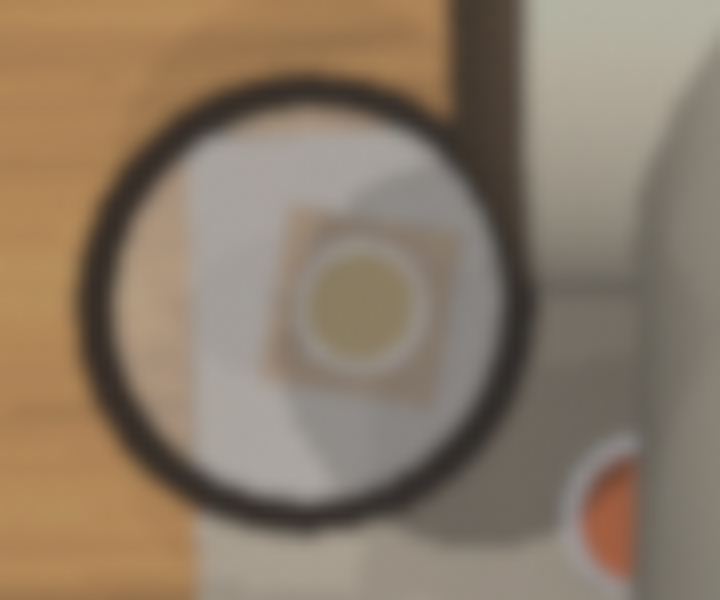

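The holder looks off-centre here mostly from parallax. The measured shortfall is still about 3 mm, so one more 1.5 mm nudge.

Request:
drive_tool(rows=[[0, 0, 40, 0, 0, 0, 0], [0, 0, 40, 0, 0, 0, 0], [0, 0, 40, 0, 0, 0, 0], [0, 8, 30, 0, 0, 0, 0], [0, 10, 15, 0, 0, 0, 0]])

```text
time_s: 8.27
tcp_pos: [0.5731, 0.0074, 0.1461]
ee_rot: [[0.937, -0.35, 0.001], [-0.35, -0.937, 0.001], [0.001, -0.001, -1.0]]
wrist_force: [1.1, 0.5, -0.1]
gripper_width: 0.008
gripper_force: 0.0
```

Request:
drive_tool(rows=[[0, 3, 8, 0, 0, 0, 0], [0, 2, 3, 0, 0, 0, 0], [0, 1.2, 1.2, 0, 0, 0, 0], [0, 0.8, 0.9, 0, 0, 0, 0], [0, 0, 0, 0, 0, 0, 0]])

```text
time_s: 8.68
tcp_pos: [0.5797, 0.0152, 0.1452]
ee_rot: [[0.935, -0.355, -0.002], [-0.356, -0.935, -0.0], [-0.002, 0.001, -1.0]]
wrist_force: [-0.9, -1.6, 0.6]
gripper_width: 0.008
gripper_force: 0.4
```

Request:
drive_tool(rows=[[0, -16, -24, 0, 0, 0, 0], [0, -8, -36, 0, 0, 0, 0], [0, 0, -40, 0, 0, 0, 0], [0, 0, -40, 0, 0, 0, 0], [0, 0, -40, 0, 0, 0, 0]])

```text
time_s: 9.1
tcp_pos: [0.5559, -0.1663, 0.146]
ee_rot: [[0.935, -0.355, 0.001], [-0.355, -0.935, -0.0], [0.001, -0.0, -1.0]]
wrist_force: [1.3, 0.3, 0.3]
gripper_width: 0.009
gripper_force: 0.0
```

```bash
python3 - <<'E'
from h import *
p=geom('top');geom('scene')
def pix(p,u,v,h):
    R=np.array(p['R']);C=-R.T@p['t'];d=R.T@np.array([(u-p['cx'])/p['fx'],(v-p['cy'])/p['fy'],1]);return C+d*(h-C[2])/d[2]
g=p['frame'][200:280,170:260].max(2); m=(g<75).astype(np.uint8)
n,l,s,c=cv2.connectedComponentsWithStats(m); print(s)
k=cv2.resize(p['frame'][200:280,170:260],None,fx=8,fy=8,interpolation=cv2.INTER_CUBIC)
c=cv2.HoughCircles(cv2.medianBlur(cv2.cvtColor(k,cv2.COLOR_RGB2GRAY),5),cv2.HOUGH_GRADIENT,1,20,param1=60,param2=25,minRadius=40,maxRadius=240)
for x,y,r in c[0][:8]:
    u,v=170+(x+.5)/8-.5,200+(y+.5)/8-.5
    print(x,y,r,pix(p,u,v,.156),pix(p,u,v,.008))
E
```

```text
top base [ 0.69625832 -0.04043641] 0.6838289499282837 -0.05165613070130348 0.05389173701405525 lens 0.5197649598121643 0.1199912577867508 0.05501658841967583 dist 0.23744434890641458 rod [ 0.66835122 -0.06955545] 155 H [(array([0.6252, 0.2616, 0.0025]), array([0.6264, 0.2629]))]
scene base [ 0.65873609 -0.05528244] 0.6575108766555786 -0.05383843556046486 0.06620100885629654 lens 0.5225512385368347 0.12154361605644226 0.0560450442135334 dist 0.22129836861237315 rod [ 0.62586028 -0.01288398] 486 H [(array([0.5254, 0.1236, 0.0089]), array([0.555 , 0.1035])), (array([0.6265, 0.2663, 0.0053]), array([0.6369, 0.2388]))]
[[   0    0   90   80 6602]
 [  11    0   57   66  598]]
307.5 307.5 192.9 [0.51878545 0.11962861 0.156     ] [0.52279244 0.13816883 0.008     ]
329.5 316.5 214.8 [0.51660141 0.11440541 0.156     ] [0.52018544 0.13193409 0.008     ]
285.5 321.5 170.7 [0.51556263 0.12482971 0.156     ] [0.51894548 0.1443772  0.008     ]
327.5 296.5 212.9 [0.52131173 0.11489404 0.156     ] [0.52580797 0.13251735 0.008     ]
290.5 292.5 175.7 [0.52236892 0.12367729 0.156     ] [0.5270699  0.14300159 0.008     ]
307.5 330.5 193.0 [0.51338138 0.11960689 0.156     ] [0.51634181 0.1381429  0.008     ]
```

Request:
drive_tool(rows=[[0, 0, 40, 0, 0, 0, 0], [0, 0, 40, 0, 0, 0, 0], [0, 0, 40, 0, 0, 0, 0], [0, 8, 30, 0, 0, 0, 0], [0, 10, 15, 0, 0, 0, 0]])

```text
time_s: 9.72
tcp_pos: [0.574, 0.0054, 0.1461]
ee_rot: [[0.937, -0.35, 0.001], [-0.35, -0.937, 0.001], [0.001, -0.001, -1.0]]
wrist_force: [0.2, 0.3, 0.3]
gripper_width: 0.003
gripper_force: 0.0
```

Request:
drive_tool(rows=[[0, 3, 8, 0, 0, 0, 0], [0, 2, 5, 0, 0, 0, 0], [0, 1, 2, 0, 0, 0, 0], [0, 1.3, 1.2, 0, 0, 0, 0], [0, 0, 0, 0, 0, 0, 0]])

```text
time_s: 10.13
tcp_pos: [0.5808, 0.0163, 0.1453]
ee_rot: [[0.935, -0.356, -0.002], [-0.356, -0.935, -0.0], [-0.002, 0.001, -1.0]]
wrist_force: [-2.7, -0.4, 2.5]
gripper_width: 0.01
gripper_force: 1.4
```

Request:
drive_tool(rows=[[0, -16, -24, 0, 0, 0, 0], [0, -8, -36, 0, 0, 0, 0], [0, 0, -40, 0, 0, 0, 0], [0, 0, -40, 0, 0, 0, 0], [0, 0, -40, 0, 0, 0, 0]])

```text
time_s: 10.55
tcp_pos: [0.5576, -0.1647, 0.1459]
ee_rot: [[0.935, -0.354, 0.002], [-0.354, -0.935, 0.0], [0.002, -0.001, -1.0]]
wrist_force: [1.5, 0.0, -0.3]
gripper_width: 0.0
gripper_force: 0.0
```

Request:
drive_tool(rows=[[0, 0, -35, 20, 0, 0, 0], [0, 0, -35, 20, 0, 0, 0], [0, 0, -35, 20, 0, 0, 0], [0, 0, -35, 20, 0, 0, 0], [0, 0, 0, 0, 0, 0, 0]])

```text
time_s: 10.97
tcp_pos: [0.559, -0.3097, 0.2302]
ee_rot: [[0.933, -0.36, 0.01], [-0.36, -0.933, -0.005], [0.011, 0.002, -1.0]]
wrist_force: [1.1, -0.1, 0.5]
gripper_width: 0.005
gripper_force: 0.0
```

```bash
python3 - <<'E'
from h import *
p=geom('top');geom('top');q=geom('scene'); cv2.imwrite('pics/t6.png',np.hstack([cv2.resize(x['frame'][...,::-1],(400,300)) for x in(p,q)]))
E
```

```text
top base [ 0.64539817 -0.05126666] 0.6524760723114014 -0.054226890206336975 0.06434939801692963 lens 0.5217114686965942 0.12160219252109528 0.05493023246526718 dist 0.21912381863071811 rod [ 6.12869652e-01 -2.62488117e-04] 436 H [(array([0.6247, 0.2613, 0.0025]), array([0.6257, 0.2619])), (array([0.5448, 0.0903, 0.1487]), array([0.5809, 0.0269]))]
top base [ 0.65726948 -0.05483563] 0.6534308195114136 -0.054024837911129 0.06480680406093597 lens 0.5214969515800476 0.12168972194194794 0.0549900121986866 dist 0.21973200051811223 rod [6.12496378e-01 1.96158927e-04] 393 H []
scene base [ 0.66163518 -0.05689403] 0.6575961112976074 -0.052303846925497055 0.06510957330465317 lens 0.5247119069099426 0.1212894544005394 0.056754421442747116 dist 0.2186157497551692 rod [ 0.62581805 -0.01040651] 460 H [(array([0.5267, 0.123 , 0.0085]), array([0.5251, 0.1233])), (array([0.6259, 0.2667, 0.0044]), array([0.6277, 0.2635]))]
```

View pics/t6.png

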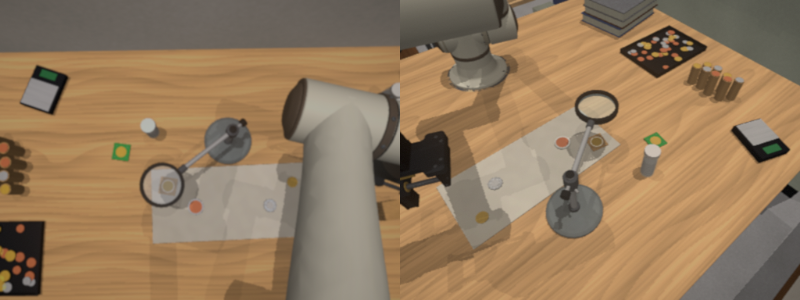

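The lens is at (0.5216, 0.1217) and the holder at (0.5218, 0.122). The arm is clear and the coins and tube are where they were.

```bash
python3 -c "
from station import *
print(finish_job())"
```

```text
the job is handed in; nothing more can be done
None
```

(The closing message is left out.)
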